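# Sterilise the red stirrer in the hold-to-run dock

## Robot

A 7-joint arm with a two-finger parallel gripper is mounted at the origin on the work surface. World frame = base frame: x ahead of the robot, y to its left, z up, the work surface at z = 0. Lengths are in m, angles in rad, forces in N, time in s.
With the tool pointing down it reaches from about 0.4 to 0.875 m from the base axis. Payload 19.3 kg.
Tool frame: the origin (TCP) lies at the very end of the fingers, on their centre line; the grasp point (between the pads) lies bot.pinch_z behind it (bot.pinch_z is the distance from the TCP to the grasp point, in m); z points along the fingers, y is the line along which they close (so a half turn about z gives the same grasp; the last joint's range is limited). The gripper opens to 85 mm and grips with 20 to 120 N. Pads are 22 mm wide; open, the fingers measure 114 mm over their backs; the gripper's body (76 mm by 85 mm) begins 54 mm behind the grasp point. The pads swing forward as they close: fully open they stand 13 mm farther back than shut.
Start: joints at [-0.07, 0.521, -0.036, 1.599, 0.021, 1.021, -0.113], TCP at [0.625, -0, 0.231] pointing down, gripper open.
Joint ranges: [-2.91, 2.91], [-0.3, 2.13], [-1.5, 1.42], [0.17, 2.43], [-1.26, 4.41], [0.16, 1.93], [-2.52, 2.52]. Speed limits (rad/s): [1.89, 1.89, 2.39, 2.39, 3.01, 3.01, 3.01].

## Interface

Orientations are given as [roll, pitch, yaw] about the fixed x, y, z axes, in that order (R = Rz(yaw) Ry(pitch) Rx(roll)).
In Python, from workcell import bot, grab_frame, ticket gives the robot as it stands.
- The arm moves only by the tool arm_command, never from a script. Its argument "commands" is a list of rows, each a list of 3 entries, a list of its own where there are three numbers: the shift along the world's x, y, z in mm, then the turn about the world's z in rad, then the gripper command: -1 is fully open, 1 is shut, values between are in proportion. In form: [[[tx, ty, tz], roll, fingers], ...]. A call has 1 to 20 rows; each row shifts and turns the commanded pose from where the row before left it; what a row does not reach is not made up. A row lasts 1/10 s, in which the tool goes at most 50 mm and 8.59 degrees, less where a joint would pass 70% of its speed; a pose out of reach is approached as far as the arm can. A call with a gripper value outside its range is refused whole. The fingers move at their own pace and stop on an object; "newtons" is the grip in N (left out, the last holds). Time passes only in rows, so rows that do not move let the fingers close. It gives the time, the measured TCP pose, the force, the opening and the grip force at its end, in the units of the state.
- bot.observe(): the state, without advancing time (a new reading comes with each control period).
- grab_frame(name): name is "scene" or "side" or "wrist"; returns a dict with "image" (420x560x3 uint8, red, green, blue), "vertical_fov" (degrees; the focal length in pixels is half the picture's height over the tangent of half this angle, whatever the lens; pixels are square), "cx", "cy" (the principal point, pixels), "k1" (the pictures are not rectified: a ray, as slopes to the right and down, at radius r is drawn at 1 + k1 r^2 times it, then the intrinsics apply), "R" (3x3) and "t" (3): a world point X has camera coordinates R X + t. Camera axes: x right, y down, z forward; pixel columns grow to the right and rows downward; lengths in m; the calibration is good to about 2 mm. A picture is of the moment at which its call begins. There is no depth.
- ticket.job_done(): hands the job in; it is judged then, once.
The state is a dict: "clock": time; "qpos": joint angles; "qd": joint speeds; "joint_efforts": joint torques, N m; "position": TCP position; "tool_rot": TCP orientation; "force": force on the tool from outside, world axes, zero at the start; "moment": the same for the moment, N m; "grip_width": finger opening in m; "finger_force": force on a finger pad.
Only numpy, scipy, OpenCV 4.12 (cv2) and the standard library are available. Lean on these libraries where they do the work, as an engineer would, in place of code of your own. Each camera call takes 0.05 s, during which the arm holds its last target. There are 200 camera calls.

## Task

Pull the red-handled drink stirrer up out of the wooden holder and stand it, foot down, in the round well of the white sterilising dock; lower it in and let go of it there, do not drop it. Then grip the dock's black selector knob, turn it clockwise (seen from above) from off, counting the clicks, to the third stop (the green dot) without running on past it, and keep holding it there, because it springs back to off when let go: finish while still holding the knob at the third stop. Leave the other stirrers, the mug, the remote control and the water bottles alone.

Things in the scene. Friction and masses are not known exactly. Their poses are not given: they have to be found in the camera images.
- holder: Fixed light-wood block, 66 (x) by 186 (y) by 75 mm high, with three round upright holes 16 mm wide and 65 mm deep in a row along its own y (centres at y = -60, 0 and +60 mm), a stirrer standing in each. Origin: centre of its underside on the table; z up.
- stirrer: Red-handled stirrer to be sterilised: round rod 160 mm long, lower 90 mm a steel shaft 12 mm wide, upper 70 mm the red handle 14 mm wide; 35 to 75 g, 2 mm loose all round in its hole. Stands in any of the three holes, foot 10 mm above the table, top 95 mm clear of the holder. Origin: centre of the foot; z along the rod to the handle.
- stirrer_grip (a point): Point on the red stirrer's axis 125 mm above its foot, mid-handle: a good place to grip.
- stirrer_foot (a point): Centre of the red stirrer's foot (its lower end).
- stirrer_blue: Same stirrer with a blue handle, to be left in its hole. Origin: centre of the foot.
- stirrer_yellow: Same stirrer with a yellow handle, to be left in its hole. Origin: centre of the foot.
- dock: The fixed sterilising dock: a white box 140 (x) by 270 (y) by 70 mm high, with the well in its top at y = +80 mm and the selector knob on its top at y = -80 mm (its own axes). Origin: centre of its underside on the table; z up.
- dock_well (a point): Centre of the mouth of the dock's round well, on the dock's top face, 70 mm above the table, ringed by violet dots: 22 mm wide, 55 mm deep, flat floor 15 mm above the table. z up. The stirrer stands loosely in it, leaning by 0.2 rad at most, and 105 mm of it stand out.
- selector_bar: Black grip bar of the selector knob, turning with it about the vertical: 44 mm long (its own x), 16 mm wide (its own y), 34 mm high, a white pointer line on top towards its +x end. At off its x axis is parallel to the dock's. Origin: on the knob's axis at the bar's underside, 84 mm above the table (top at 118 mm). Under it a round skirt 48 mm wide and a collar 62 mm wide.
- selector_grip (a point): Point on the knob's axis 22 mm above the underside of the bar (106 mm above the table): the height to grip.
- selector (a joint): Knob angle in rad: 0 at off (so at the start), growing clockwise from above. Click stops at 0.4, 0.8, 1.2 (the third, wanted), 1.6 and 2.0 (end of travel). A spring returns it to off from anywhere when released (0.07 N m at off, 0.13 N m at the third stop); the clicks ripple this by 0.05 N m: resistance rises through each stop, is greatest 0.1 rad past it and least 0.1 rad before it.
- mug: White mug, 80 mm in diameter and 90 mm high, loose, to be left alone. Origin: centre of its underside.
- remote: Black remote control lying on the table, 45 by 160 by 18 mm, loose, to be left alone. Origin: centre of its underside, long axis y.
- water_bottle: Small water bottle with green label, 62 mm in diameter, 200 mm high, to be left alone. Origin: centre of its underside.
- water_bottle2: A second such water bottle, to be left alone. Origin: centre of its underside.
- selector_dial (a point): Centre of the dial on the dock's top, on the knob's axis, 70 mm above the table. Dots on a circle of 38 mm radius show where the white pointer stands at each stop: white for off, grey for stops 1, 2, 4 and 5, a larger green one for the third stop. Axes as the dock's.

How it is judged:
On the way, in this order (a step that is already met when the one before it is completed fails the run):
1. the red stirrer has been lifted clear of the holder (height (world z) of stirrer_foot above 0.078 m), for 0.1 s.
2. the red stirrer stands in the dock's well and is let go (horizontal distance between stirrer_foot and dock_well below 0.012 m and z of stirrer_foot in the frame of dock_well below -0.045 m and angle between stirrer's own z axis and vertical below 0.3 rad and contact force between each of the arm, the fingers and stirrer below 0.1 N), for 0.2 s.
3. the knob has been turned to the third stop and is held there (value of joint selector between 1.06 and 1.34 rad and contact force between the fingers and selector_bar above 1 N), for 0.5 s.
At the end, for the whole second after the job is handed in: The fingers still hold the knob (over 1 N) at rest at the third stop (1.2 rad, within 0.14 rad), and the red stirrer stands foot down on the floor of the dock's well (foot within 10 mm of the floor, leaning less than 0.3 rad), at rest and untouched by the robot (all of step 2 and all of step 3 and velocity of joint selector between -0.1 and 0.1 rad/s and linear speed of stirrer below 0.03 m/s); the arm keeps its last pose, push and grip.
It fails at once if the knob ran on past the third stop (beyond 1.45 rad) (value of joint selector above 1.45 rad).
It fails at once if the red stirrer was dropped (falling faster than 0.6 m/s out of the fingers) (linear speed of stirrer above 0.6 m/s and contact force between the fingers and stirrer below 0.05 N).
It fails at once if another stirrer was moved by over 25 mm (distance of any of stirrer_blue, stirrer_yellow from where it was at the start of the episode above 0.025 m).
It fails at once if the mug, remote control or a water bottle was moved by over 30 mm (distance of any of mug, remote, water_bottle, water_bottle2 from where it was at the start of the episode above 0.03 m).
It also fails if it takes over 61 s, if anything falls off the work surface, if the arm or the gripper's body presses on something with over 40 N, if the wrist force passes 120 N, or if a joint passes its speed limit or range.

## Working session

There is one attempt and no reset: what is moved stays moved. The work goes in short steps, Python scripts to look and compute and a tool call to move; the robot and the scene stay as the last step left them, time stands still between calls to the robot, and variables do not carry over. Pictures are saved under pics/ and viewed, at most 10 in all, crops included, and the job is handed in when it is done.

Besides the shell and the picture viewer there is one more tool, called after ">>>" in YAML: its name, and indented under it one key for each argument. arm_command: Moves the arm, as the interface text tells. Its arguments: {"type":"object","properties":{"commands":{"type":"array"},"newtons":{"type":"number"}},"required":["commands"]}

```bash
mkdir -p pics
cat > h.py <<'E'
import numpy as np, cv2
from workcell import bot, grab_frame, ticket
def shot(n,f):
    g=grab_frame(n); cv2.imwrite('pics/'+f,g['image'][:,:,::-1]); np.save('pics/'+f[:-4]+'.npy',g,allow_pickle=True); return g
def load(f): return np.load('pics/'+f+'.npy',allow_pickle=True).item()
def ray(g,u,v):
    f=210/np.tan(np.radians(g['vertical_fov'])/2)
    K=np.array([[f,0,g['cx']],[0,f,g['cy']],[0,0,1]])
    p=cv2.undistortPoints(np.array([[[u,v]]],float),K,np.array([g['k1'],0,0,0]))[0,0]
    # k1 model same as cv2 radial term
    R=np.array(g['R']);t=np.array(g['t'])
    return -R.T@t, R.T@np.array([p[0],p[1],1])
def at(g,u,v,z):
    o,d=ray(g,u,v); return o+d*(z-o[2])/d[2]
def proj(g,X):
    c=np.array(g['R'])@X+np.array(g['t']); p=c[:2]/c[2]; f=210/np.tan(np.radians(g['vertical_fov'])/2)
    return p*(1+g['k1']*(p@p))*f+[g['cx'],g['cy']]
E
python3 - <<'E'
from h import *
a=shot('scene','a.png');b=shot('side','b.png')
print(bot.pinch_z,bot.observe())
for g in(a,b):print(g['vertical_fov'],g['k1'],-np.array(g['R']).T@g['t'])
E
```

```text
0.0187 {'clock': 0.1, 'qpos': array([-0.07021205,  0.52192878, -0.0363286 ,  1.59991183,  0.02120927,
        1.02110638, -0.11280227]), 'qd': array([ 1.48746742e-03,  2.46953492e-05,  7.15651105e-04,  2.65149652e-04,
        1.64223359e-03, -3.92513426e-04, -1.07546782e-03]), 'joint_efforts': array([ 6.00351588e-03, -9.28489351e+01,  1.98515877e+00, -3.70530617e+01,
        1.82421418e-02,  5.33716375e-03, -2.83208755e-05]), 'position': array([ 6.24717521e-01, -2.66850306e-05,  2.30813278e-01]), 'tool_rot': array([-3.14062643e+00,  7.42416081e-05,  1.57080032e+00]), 'force': array([ 0.06761104, -0.19844591, -0.29816646]), 'moment': array([-0.0053563 ,  0.04112581,  0.00384458]), 'finger_force': 0.0, 'grip_width': 0.08529846998395721}
53.52816385820737 0.025842259317838803 [ 1.38258613 -0.48692318  1.15645461]
48.733022189770196 0.023516780143962215 [0.41021558 1.19501109 0.91860981]
```

View pics/a.png

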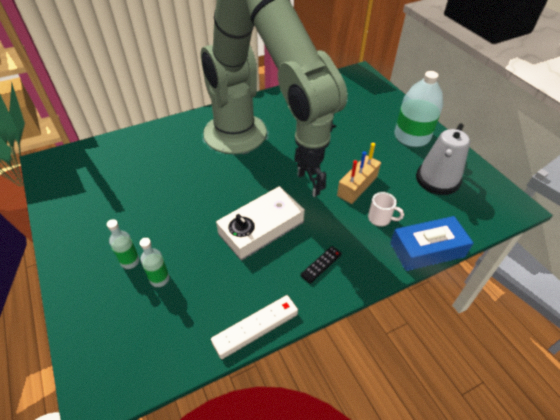

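View pics/b.png

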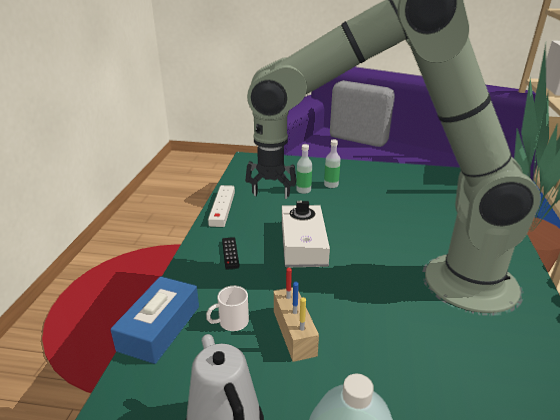

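The scene view shows the dock around (260,222) with its knob at (241,225) and well at (279,205). The red stirrer is at (353,168). The side view shows the dock at (305,235) and the red stirrer at (289,280). I'll enlarge both areas in one montage.

Run:
```python
from h import *
A=cv2.imread('pics/a.png');B=cv2.imread('pics/b.png')
c=lambda I,x,y,w,h:cv2.resize(I[y:y+h,x:x+w],(400,300),interpolation=cv2.INTER_CUBIC)
cv2.imwrite('pics/m.png',np.vstack([np.hstack([c(A,210,180,100,75),c(A,320,135,80,60)]),np.hstack([c(B,265,195,80,60) if 0 else c(B,255,190,100,75),c(B,250,260,100,75)])]))
for n in 'ab':
    g=load(n);h=cv2.cvtColor(g['image'],cv2.COLOR_RGB2HSV).astype(int)
    box={'a':(335,140,385,190),'b':(275,255,315,335)}[n]
    for nm,lo,hi in(('red',-8,6),('blue',105,130),('yel',22,32)):
        H=h[...,0].copy();H[H>170]-=180
        m=(H>=lo)&(H<=hi)&(h[...,1]>165)&(h[...,2]>70)
        y,x=np.nonzero(m[box[1]:box[3],box[0]:box[2]]);x+=box[0];y+=box[1]
        if len(y):
            u,v=x[y<=y.min()+1].mean(),y.min()
            print(n,nm,len(y),u,v,y.max(),at(g,u,v,.17).round(4))
```

```text
a red 43 355.0 160 175 [0.53  0.246 0.17 ]
a blue 25 364.0 152 166 [0.509  0.2978 0.17  ]
a yel 59 372.5 143 158 [0.4818 0.3532 0.17  ]
b red 110 288.77777777777777 268 290 [0.5341 0.2413 0.17  ]
b blue 108 295.22222222222223 282 305 [0.5103 0.2947 0.17  ]
b yel 14 300.0 306 320 [0.4881 0.3792 0.17  ]
```

View pics/m.png

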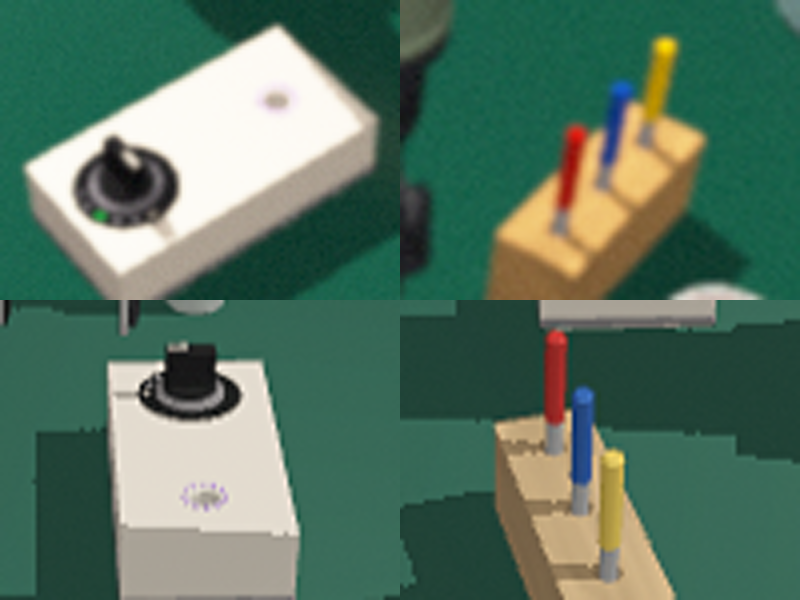

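Run:
```python
from h import *
a,b=load('a'),load('b')
def tri(p,q):
    o,d=ray(a,*p);O,D=ray(b,*q);s=np.linalg.lstsq(np.c_[d,-D],O-o,rcond=None)[0];P,Q=o+d*s[0],O+D*s[1];return ((P+Q)/2).round(4),np.linalg.norm(P-Q).round(4)
print('red top',tri((354,167),(288.8,268)),at(a,353.9,161,.17),at(b,288.8,268,.17))
w=[at(a,278.5,204.8,.07),at(b,306.5,239,.07)];k=[at(a,241.2,226.5,.075),at(b,302.2,213,.075)]
print(w,k);w=np.mean(w,0);k=np.mean(k,0);d=w-k;print(np.linalg.norm(d),'dock yaw',np.arctan2(-d[0],d[1]))
# blue/red bases on holder top z=.075
for n,g,p,q in(('a',a,(320+160/5,135+232/5),(320+246/5,135+142/5)),('b',b,(250+154/4,260+153/4),(250+209/4,260+279/4))):
    P,Q=at(g,*p,.075),at(g,*q,.075);print(P,Q,np.linalg.norm(P-Q),np.arctan2(-(Q-P)[0],(Q-P)[1]))
```

```text
red top (array([0.5408, 0.2313, 0.1577]), np.float64(0.0125)) [0.53258513 0.23969134 0.17      ] [0.53405702 0.24128956 0.17      ]
[array([ 0.5184817 , -0.04705978,  0.07      ]), array([ 0.51521354, -0.04547545,  0.07      ])] [array([ 0.55352515, -0.2036858 ,  0.075     ]), array([ 0.54691805, -0.19679881,  0.075     ])]
0.1576293955564761 dock yaw 0.21344804324572814
[0.53999328 0.24281353 0.075     ] [0.48801266 0.35419897 0.075     ] 0.12291745761997185 0.4366326443322039
[0.5321922  0.25058284 0.075     ] [0.48234886 0.35942314 0.075     ] 0.11971035174171532 0.42944486763959316
```

>>> arm_command:
  commands:
    - [[-15, 40, 0], 0.07, -1]
    - [[-15, 40, 0], 0.07, -1]
    - [[-15, 40, 0], 0.07, -1]
    - [[-15, 40, 0], 0.07, -1]
    - [[-15, 40, 0], 0.07, -1]
    - [[-16, 42, 0], 0.08, -1]
    - [[0, 0, 0], 0, -1]
    - [[0, 0, 0], 0, -1]
  newtons: 40

```text
clock: 0.9
position: [0.5335, 0.2427, 0.231]
tool_rot: [-3.141, -0.0, 2.002]
force: [0.7, -1.4, 0.3]
grip_width: 0.0852
finger_force: 0.0
```

Run:
```python
from h import *
g=shot('wrist','w1.png');o=bot.observe();print(o['clock'],o['position'],o['tool_rot'],o['force'])
print(-np.array(g['R']).T@g['t'],proj(g,np.array([.534,.242,.17])),proj(g,np.array([.534,.242,.075])))
```

```text
0.95 [0.53407889 0.24145781 0.23107188] [-3.14109205e+00  4.55278572e-04  2.00016594e+00] [-0.46991225 -0.97775912 -1.39122914]
[0.49803108 0.31886632 0.3738571 ] [280.78883396 230.17751731] [280.58949593 196.01253305]
```

View pics/w1.png

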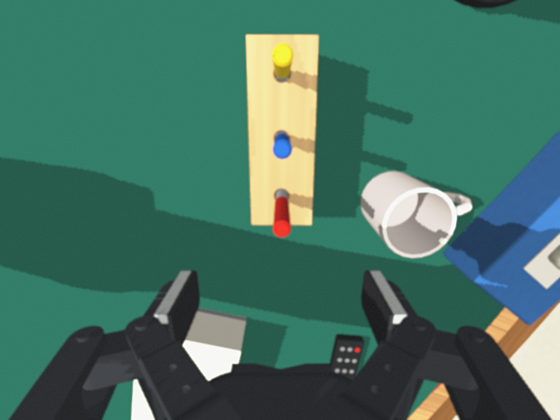

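The red handle's top is at (282,230) and its base at (281,195), within about 1 px of prediction. The finger tips will stay above the mug rim, so I'm descending and gripping.

>>> arm_command:
  commands:
    - [[0, 0, -38], 0, -1]
    - [[0, 0, -38], 0, -1]
    - [[0, 0, -38], 0, -1]
    - [[0, 0, 0], 0, -1]
    - [[0, 0, 0], 0, 1]
    - [[0, 0, 0], 0, 1]
    - [[0, 0, 0], 0, 1]
    - [[0, 0, 0], 0, 1]
    - [[0, 0, 0], 0, 1]
    - [[0, 0, 0], 0, 1]
    - [[0, 0, 0], 0, 1]
    - [[0, 0, 0], 0, 1]
  newtons: 40

```text
clock: 2.15
position: [0.5345, 0.2423, 0.1181]
tool_rot: [3.14, -0.0, 2.001]
force: [0.1, 0.6, 7.5]
grip_width: 0.0132
finger_force: 38.9
```

>>> arm_command:
  commands:
    - [[0, 0, 10], 0, 1]
    - [[0, 0, 20], 0, 1]
    - [[0, 0, 25], 0, 1]
    - [[0, 0, 25], 0, 1]
    - [[0, 0, 20], 0, 1]
    - [[0, 0, 10], 0, 1]
    - [[0, 0, 0], 0, 1]
    - [[0, 0, 0], 0, 1]

```text
clock: 2.95
position: [0.5337, 0.2418, 0.2267]
tool_rot: [-3.141, 0.0, 2.001]
force: [-1.3, 0.3, -1.6]
grip_width: 0.0129
finger_force: 39.0
```

Run:
```python
from h import *
g=shot('wrist','w2.png');o=bot.observe();print(o['clock'],o['position'],o['grip_width'],o['finger_force'],o['force'])
a=shot('side','b2.png')
```

```text
3.0 [0.533564   0.24173278 0.22630173] 0.013150453380882826 38.98179531097412 [-0.61845939  0.21328651 -0.66165162]
```

View pics/b2.png

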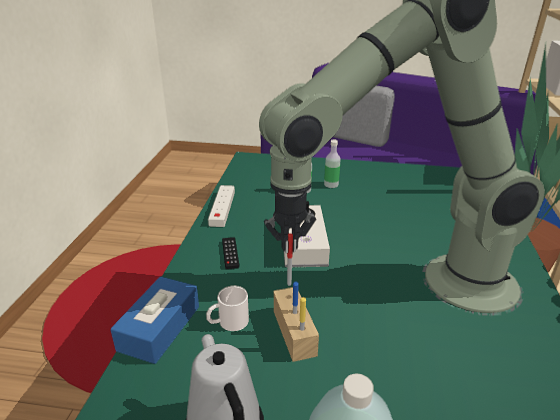

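The red stirrer hangs clear and upright at (290,260), with the blue and yellow ones still in the holder. Moving it over the well.

>>> arm_command:
  commands:
    - [[-1, -14, 0], 0, 1]
    - [[-2, -28, 0], 0, 1]
    - [[-2, -36, 0], 0, 1]
    - [[-2, -36, 0], 0, 1]
    - [[-2, -36, 0], 0, 1]
    - [[-2, -36, 0], 0, 1]
    - [[-2, -36, 0], 0, 1]
    - [[-2, -32, 0], 0, 1]
    - [[-1, -22, 0], 0, 1]
    - [[-1, -12, 0], 0, 1]
    - [[0, 0, 0], 0, 1]
    - [[0, 0, 0], 0, 1]
    - [[0, 0, 0], 0, 1]

```text
clock: 4.35
position: [0.517, -0.0448, 0.2272]
tool_rot: [3.142, -0.0, 2.002]
force: [-0.2, 0.8, 0.3]
grip_width: 0.0129
finger_force: 39.0
```

Run:
```python
from h import *
g=shot('wrist','w3.png');s=shot('side','b3.png');o=bot.observe();p=o['position'];print(o['clock'],p,o['tool_rot'],o['grip_width'])
print('well pred',proj(g,np.array([.517,-.046,.07])),'foot pred',proj(g,p+[0,0,.0187-.1268]))
c=lambda I,x,y,w,h:cv2.resize(I[y:y+h,x:x+w,::-1],(400,400),interpolation=cv2.INTER_CUBIC)
cv2.imwrite('pics/m3.png',np.hstack([c(g['image'],180,120,200,200),c(s['image'],265,190,80,80)]))
```

```text
4.45 [ 0.51703508 -0.04500286  0.22720593] [-3.14153714e+00 -2.79085898e-04  2.00228459e+00] 0.01329461323944562
well pred [279.83965406 196.03863754] foot pred [280.31785933 209.78807546]
```

View pics/m3.png

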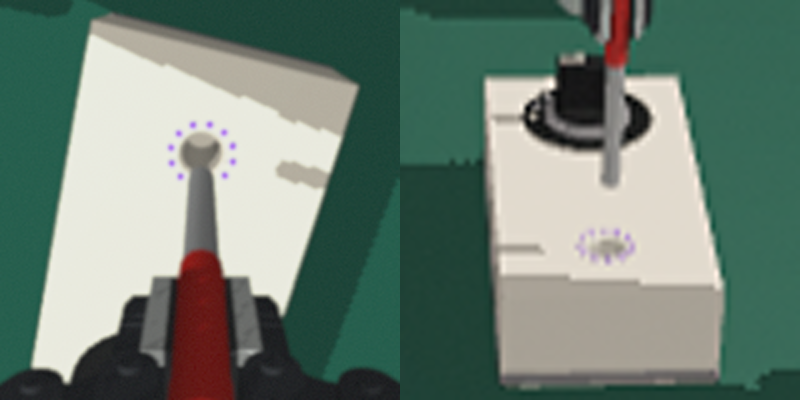

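The violet ring is centred at about (281,196) in the wrist view, against a prediction of (280,196). The side view shows the foot in line with the well too. Lowering it.

>>> arm_command:
  commands:
    - [[0, 0, -20], 0, 1]
    - [[0, 0, -25], 0, 1]
    - [[0, 0, -20], 0, 1]
    - [[0, 0, -15], 0, 1]
    - [[0, 0, -12], 0, 1]
    - [[0, 0, -8], 0, 1]
    - [[0, 0, 0], 0, 1]
    - [[0, 0, 0], 0, 1]

```text
clock: 5.25
position: [0.5173, -0.0459, 0.1277]
tool_rot: [3.141, 0.0, 2.001]
force: [-0.9, 0.5, -1.1]
grip_width: 0.0132
finger_force: 39.0
```

>>> arm_command:
  commands:
    - [[0, 0, -2], 0, 1]
    - [[0, 0, -1], 0, 1]
    - [[0, 0, 0], 0, 1]
    - [[0, 0, 0], 0, 1]

```text
clock: 5.65
position: [0.5171, -0.046, 0.1244]
tool_rot: [3.141, 0.0, 2.001]
force: [0.1, -0.1, -0.5]
grip_width: 0.013
finger_force: 39.0
```

>>> arm_command:
  commands:
    - [[0, 0, 0], 0, -1]
    - [[0, 0, 0], 0, -1]
    - [[0, 0, 0], 0, -1]
    - [[0, 0, 0], 0, -1]
    - [[0, 0, 0], 0, -1]
    - [[0, 0, 0], 0, -1]
    - [[0, 0, 0], 0, -1]
    - [[0, 0, 0], 0, -1]
    - [[0, 0, 20], 0, -1]
    - [[0, 0, 35], 0, -1]
    - [[0, 0, 35], 0, -1]
    - [[0, 0, 20], 0, -1]
    - [[0, 0, 0], 0, -1]

```text
clock: 6.95
position: [0.5182, -0.0461, 0.237]
tool_rot: [3.138, 0.002, 2.001]
force: [-0.3, -0.5, -0.5]
grip_width: 0.0856
finger_force: 0.0
```

Run:
```python
from h import *
g=shot('wrist','w4.png');s=shot('side','b4.png');o=bot.observe();p=o['position'];print(o['clock'],p,o['qpos'],o['grip_width'])
c=lambda I,x,y,w,h:cv2.resize(I[y:y+h,x:x+w,::-1],(400,400),interpolation=cv2.INTER_CUBIC)
cv2.imwrite('pics/m4.png',np.hstack([c(g['image'],80,0,400,400),c(s['image'],265,170,90,90)]))
```

```text
7.05 [ 0.51693136 -0.04602957  0.23420869] [ 0.07277082  0.35201221 -0.12600497  1.86977922  0.0544257   0.92274366
  0.35145823] 0.08578831464397546
```

View pics/m4.png

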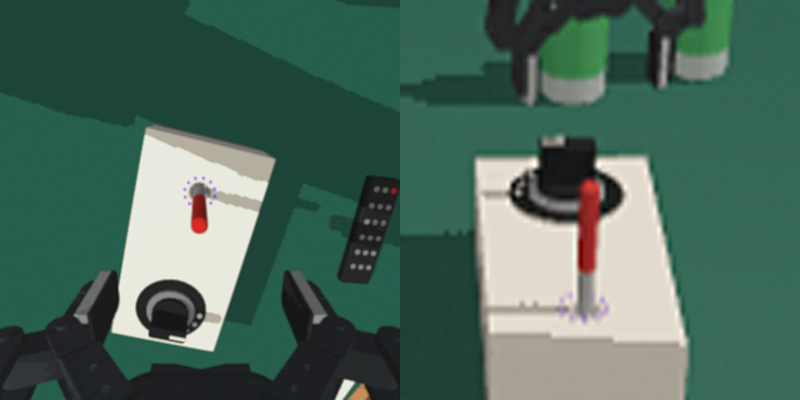

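The stirrer stands upright in the well and is released. In the wrist crop the collar is centred at (170,308), which is full-frame (250,308). I'm going above the knob and turning the gripper across the bar.

>>> arm_command:
  commands:
    - [[3, -15, 0], 0.136, -1]
    - [[3, -15, 0], 0.136, -1]
    - [[3, -15, 0], 0.136, -1]
    - [[3, -15, 0], 0.136, -1]
    - [[3, -15, 0], 0.136, -1]
    - [[3, -15, 0], 0.136, -1]
    - [[4, -16, 0], 0.136, -1]
    - [[4, -16, 0], 0.136, -1]
    - [[4, -16, 0], 0.136, -1]
    - [[3, -16, 0], 0.136, -1]
    - [[0, 0, 0], 0, -1]
    - [[0, 0, 0], 0, -1]

```text
clock: 8.25
position: [0.5495, -0.1997, 0.2331]
tool_rot: [3.14, -0.001, -2.926]
force: [-0.6, 1.1, -0.3]
grip_width: 0.0856
finger_force: 0.0
```

Run:
```python
from h import *
g4=load('w4');w=at(g4,279.5,192,.07);k=at(g4,250,308,.078);d=w-k;print(w,k,np.linalg.norm(d),np.arctan2(-d[0],d[1]))
g=shot('wrist','w5.png');o=bot.observe();print(o['clock'],o['position'],o['tool_rot'],o['qpos'])
print(proj(g,np.array([.55,-.2,.118])))
I=g['image'].copy();cv2.imwrite('pics/m5.png',cv2.resize(I[100:310,140:420,::-1],(800,600),interpolation=cv2.INTER_CUBIC))
```

```text
[ 0.51778818 -0.04585778  0.07      ] [ 0.54569552 -0.19584267  0.078     ] 0.1527687331051988 0.18396393202455782
8.3 [ 0.54965401 -0.19926446  0.2334698 ] [ 3.14050355e+00 -9.21858769e-04 -2.92501892e+00] [ 0.51074238  0.47561542 -0.37088829  1.69264917  0.19629771  1.01144462
  1.8599062 ]
[280.35790156 208.70902508]
```

View pics/m5.png

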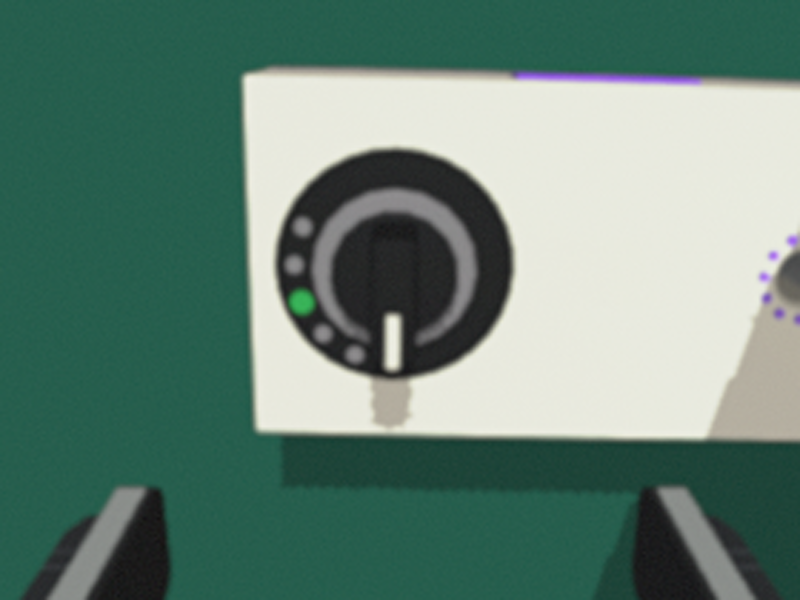

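The bar is vertical in the wrist view, with its top face centred at crop (394,306) and the dial centred at (394,264). The green dot is at (301,302).

Run:
```python
from h import *
g=load('w5');f=lambda x,y,z:at(g,140+x/2.857,100+y/2.857,z).round(4)
print('bar',f(394,306,.118),'dial',f(394,264,.07),'pointer',f(393,314,.118),f(393,371,.118),'green',f(301,302,.07))
```

```text
bar [ 0.5489 -0.2026  0.118 ] dial [ 0.5477 -0.2031  0.07  ] pointer [ 0.5517 -0.2023  0.118 ] [ 0.5715 -0.198   0.118 ] green [ 0.5703 -0.2352  0.07  ]
```

>>> arm_command:
  commands:
    - [[-1, -3, -35], 0, -1]
    - [[0, 0, -40], 0, -1]
    - [[0, 0, -40], 0, -1]
    - [[0, 0, -20], 0, -1]
    - [[0, 0, -10], 0, -1]
    - [[0, 0, 0], 0, -1]
    - [[0, 0, 0], 0, 1]
    - [[0, 0, 0], 0, 1]
    - [[0, 0, 0], 0, 1]
    - [[0, 0, 0], 0, 1]
    - [[0, 0, 0], 0, 1]
    - [[0, 0, 0], 0, 1]
    - [[0, 0, 0], 0, 1]
    - [[0, 0, 0], 0, 1]
  newtons: 60

```text
clock: 9.7
position: [0.549, -0.2026, 0.0899]
tool_rot: [3.141, 0.0, -2.923]
force: [-2.8, 4.2, 11.5]
grip_width: 0.0153
finger_force: 58.5
```

Run:
```python
from h import *
o=bot.observe();print({k:np.round(o[k],4) for k in('clock','position','tool_rot','force','moment','grip_width','finger_force')})
```

```text
{'clock': np.float64(9.7), 'position': array([ 0.549 , -0.2026,  0.0899]), 'tool_rot': array([ 3.1412e+00,  2.0000e-04, -2.9231e+00]), 'force': array([-2.8001,  4.1903, 11.4837]), 'moment': array([ 0.8828,  0.7813, -0.6836]), 'grip_width': np.float64(0.0153), 'finger_force': np.float64(58.474)}
```

>>> arm_command:
  commands:
    - [[0, 0, 0], -0.08, 1]
    - [[0, 0, 0], -0.08, 1]
    - [[0, 0, 0], -0.08, 1]
    - [[0, 0, 0], -0.08, 1]
    - [[0, 0, 0], -0.08, 1]
    - [[0, 0, 0], -0.08, 1]
    - [[0, 0, 0], -0.08, 1]
    - [[0, 0, 0], -0.08, 1]
    - [[0, 0, 0], -0.08, 1]
    - [[0, 0, 0], -0.08, 1]
    - [[0, 0, 0], -0.08, 1]
    - [[0, 0, 0], -0.08, 1]
    - [[0, 0, 0], -0.08, 1]
    - [[0, 0, 0], -0.06, 1]
    - [[0, 0, 0], 0, 1]
    - [[0, 0, 0], 0, 1]

```text
clock: 11.3
position: [0.549, -0.2027, 0.0899]
tool_rot: [3.142, -0.0, 2.261]
force: [-3.0, 2.3, 10.6]
grip_width: 0.015
finger_force: 58.4
```

Run:
```python
from h import *
g=shot('wrist','w6.png');s=shot('side','b6.png');a=shot('scene','a6.png');o=bot.observe();print({k:np.round(o[k],4) for k in('clock','position','tool_rot','force','moment','grip_width','finger_force')})
c=lambda I,x,y,w,h:cv2.resize(I[y:y+h,x:x+w,::-1],(400,300),interpolation=cv2.INTER_CUBIC)
cv2.imwrite('pics/m6.png',np.vstack([np.hstack([c(g['image'],0,0,560,420),c(g['image'],180,120,200,150)]),np.hstack([c(a['image'],210,180,100,75),c(s['image'],255,170,100,75)])]))
```

```text
{'clock': np.float64(11.45), 'position': array([ 0.5489, -0.2027,  0.0899]), 'tool_rot': array([ 3.1414e+00, -3.0000e-04,  2.2610e+00]), 'force': array([-3.5949,  3.2724, 11.0396]), 'moment': array([0.6123, 0.9351, 0.0878]), 'grip_width': np.float64(0.0148), 'finger_force': np.float64(58.443)}
```

View pics/m6.png

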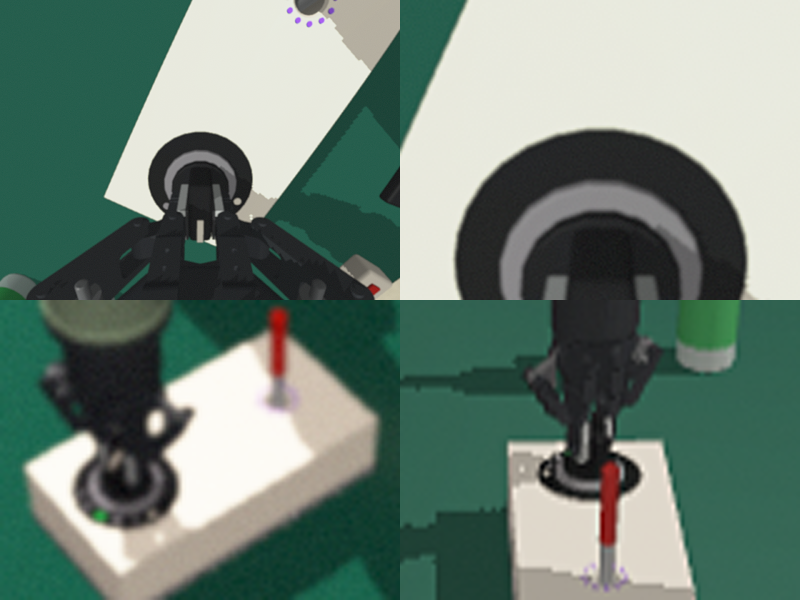

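The bar is still aligned with the fingers (pointer at (200,232) in the wrist panel), about 1.1 rad round. The stirrer still stands in the well. Turning the last 0.1 rad.

>>> arm_command:
  commands:
    - [[0, 0, 0], -0.05, 1]
    - [[0, 0, 0], -0.05, 1]
    - [[0, 0, 0], 0, 1]
    - [[0, 0, 0], 0, 1]
    - [[0, 0, 0], 0, 1]
    - [[0, 0, 0], 0, 1]
    - [[0, 0, 0], 0, 1]
    - [[0, 0, 0], 0, 1]
    - [[0, 0, 0], 0, 1]
    - [[0, 0, 0], 0, 1]

```text
clock: 12.45
position: [0.549, -0.2027, 0.0899]
tool_rot: [3.141, -0.0, 2.161]
force: [-3.9, 3.2, 12.3]
grip_width: 0.015
finger_force: 58.5
```

Run:
```python
from h import *
g=shot('wrist','w7.png');o=bot.observe();print({k:np.round(o[k],4) for k in('clock','position','tool_rot','moment','grip_width','finger_force')})
# expected pointer line ends for selector 1.2 +-
for q in(1.1,1.2,1.3):
    t=.214-q;u=np.array([np.cos(t),np.sin(t),0]);c=np.array([.549,-.2027,.118]);print(q,proj(g,c+.003*u),proj(g,c+.021*u))
I=g['image'];m=(I.min(2)>150)[285:350,265:300];y,x=np.nonzero(m);print(len(x))
for r in range(285,350,4):print(r,' '.join('%3d'%v for v in I[r,262:300,1]))
```

```text
{'clock': np.float64(12.5), 'position': array([ 0.549 , -0.2027,  0.0899]), 'tool_rot': array([ 3.1414e+00, -3.0000e-04,  2.1610e+00]), 'moment': array([0.6493, 0.9281, 0.03  ]), 'grip_width': np.float64(0.0153), 'finger_force': np.float64(58.4904)}
1.1 [281.78514125 306.70600409] [285.12283492 336.46853959]
1.2 [281.15497724 306.72964986] [280.91072347 336.62035023]
1.3 [280.52522986 306.70101421] [276.70097709 336.43748374]
207
285  30  31  24  28  31  30  32  27  29  33  29  36  34  39  37  37  35  38  36  39  39  35  36  38  39  37  36  36  40  37  39  35  31  32  27  30  34  48
289  26  29  27  26  25  28  24  24  28  31  34  26  32  31  30  27  32  33  34  35  40  39  39  36  38  39  39  36  38  37  36  33  34  29  28  29  33  37
293  29  30  26  23  24  23  29  30  30  29  26  30  32  29  31  28  31  30  31  31  30  30  29  31  33  33  37  35  34  26  29  30  32  26  34  30  32  30
297  36  32  28  23  25  27  25  28  29  29  28  27  33  30  29  25  24  24  28  34  28  30  31  30  32  31  29  29  32  31  30  29  27  28  32  40  49  60
301  35  35  22  25  24  24  25  30  28  2
[... 1285 characters left out ...]
 173 170 154 114  67  30  31  32  30  31  28  40  95 163 204 187 127  67  57
337  95  93  94  94  93  93  91  88  83  84  83  82  89 115 148 170 176 174 173 174 172 156 127  93  81  83  83  81  84  85  95 107 125 146 167 182 198 219
341  94  94  94  95  94  94  94  93  95  95  94  94  94  94  94  94  92  94  93  94  92  95  95  93  94  93  95  93  94  93  93  94  94  94  93  92  93  94
345  95  94  94  94  93  95  94  94  94  93  95  94  95  93  93  94  94  94  94  94  94  93  93  95  94  94  94  93  93  95  93  93  93  94  93  95  93  95
349  94  94  95  94  93  94  95  94  94  94  93  95  94  94  92  94  93  95  93  93  94  94  95  93  95  93  92  93  94  93  94  94  95  94  94  93  94  95
```

The pointer line matches 1.2 rad to about 0.01, and the grip is firm at 58 N. Handing in.

```bash
python3 -c "
from workcell import ticket
print(ticket.job_done())"
```

```text
the job is handed in; nothing more can be done
None
```

The job is handed in: the red stirrer is standing released in the dock's well, and the gripper is still holding the knob at the third stop, measured at about 1.2 rad; the hand-in returned no verdict.

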